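# Slide the malt carriage home under the viewing hood and lock it

### The job

Push the black sample carriage with its dish of malt along its track until it is fully home against the end stop under the grey viewing hood. Push on the middle of its rear face, gently: it jams in its dry guide rails when pushed off-centre, and must not be forced. Then swing the red-knobbed retaining lever fully round until it lies across the track behind the carriage, and let go.

Things in the scene. Friction and masses are not known exactly. Their poses are not given: they have to be found in the camera images.
- bench: Grey slide bench fixed to the table, 380 mm (x) by 170 mm (y); origin centred under it, at table height. Its x axis is the way the carriage is pushed home, z up. Aluminium rails on both sides, tops 28 mm above the table, lips 132 mm apart, hold the carriage captive. All heights in this list are above the table.
- hood (a point): Centre of the round port in the top of the grey hood at the bench's far end, 92 mm high. The hood spans the track from x = 57 to 187 mm in the bench's frame, 170 mm wide, underside at 72 mm. The end stop is inside it, at x = 180 mm.
- carriage: Black carriage, 0.3 to 0.8 kg, 160x108 mm, a dish of brown malt seated on its front part; origin centred under it; x axis points the way to push. Slides only along the bench's x; home is x = 100 mm in the bench's frame, starts 100 to 150 mm short. Guided by shoes only 40 mm long: slides with a few N if pushed within 10 mm of the centre line; 30 mm or more off it skews and jams (back off, push in the middle).
- push_face (a point): Middle of the carriage's flat upright rear face (yellow stripe), at height 38 mm; the face is 108 mm wide and reaches from height 8 to 58 mm. Its x axis points the way to push. With the carriage home it lies at x = 20 mm in the bench's frame.
- lever (a joint): Retaining lever: 0 = open (arm points back along the outside of the left rail), 1.57 rad = closed, at its stop (arm lies across the track behind the carriage). Turns anticlockwise seen from above to close; starts at 0 to 0.2, about 1 N at the knob, stays where left. Arm 84x14 mm at height 31 to 39 mm; closed, it clears the home carriage by 5 mm; it is blocked if the carriage is not home.
- lever_pivot (a point): Top of the lever's upright pivot, 40 mm high, at x = 8 mm, y = 97 mm in the bench's frame.
- lever_knob (a point): Middle of the lever's red upright knob, 18 mm diameter, from height 44 to 70 mm (this point: 57 mm), 61 mm from the pivot axis. Lever open: at x = -42, y = 132 mm in the bench's frame; closed: x = -27, y = 47 mm. Pinch it from above, or push it.

How it is judged (in metres and radians):
On the way, in this order (a step that is already met when the one before it is completed fails the run):
1. the carriage is fully home while the lever is still open (x of carriage in the frame of bench above 0.096 m and value of joint lever below 0.6 rad), for 0.2 s.
2. the lever is closed behind the home carriage (x of carriage in the frame of bench above 0.096 m and value of joint lever above 1.4 rad), for 0.2 s.
At the end, for the whole second after the job is handed in: The carriage is home against the end stop (within about 4.5 mm) and at rest, and the lever is closed behind it (within 0.17 rad, about 10 degrees, of its stop) (all of step 2 and linear speed of carriage below 0.01 m/s); the robot touches nothing.
It fails at once if the carriage is forced: the fingers push on it with more than 60 N (contact force between the fingers and carriage above 60 N).
It also fails if it takes over 56 s, if anything falls off the work surface, if the arm or the gripper's body presses on something with over 40 N, if the wrist force passes 120 N, or if a joint passes its speed limit or range.

### The arm

A 6-joint arm with a two-finger parallel gripper is mounted at the origin on the work surface; the furniture and walls round the work are solid. World frame = base frame: x ahead of the robot, y to its left, z up, the work surface at z = 0. Lengths are in mm, angles in rad, forces in N, time in s.
With the tool pointing down it reaches from about 350 to 975 mm from the base axis. Payload 7.1 kg.
Tool frame: the origin (TCP) lies between the finger pads; the fingertips stand 8 mm ahead of it and the grasp point (between the pads) lies 11 mm behind it; x points along the fingers, y is the direction in which the jaws open and shut, and the axes are right-handed (so a half turn about x gives the same grasp; the last joint's range is limited). The gripper opens to 88 mm and grips with 3 to 60 N. Pads are 20 mm wide; open, the fingers measure 115 mm over their backs; the gripper's body (75 mm by 178 mm) begins 61 mm behind the grasp point.
Start: joints at [1.226, 0.423, 1.63, -0, 1.089, -0.019], TCP at [200.01, 592.115, 210.475] pointing down, gripper open.
Joint ranges: [-3, 3], [-0.9, 2.11], [0.09, 2.58], [-1.31, 4.45], [0.11, 2.69], [-2.54, 2.54]. Speed limits (rad/s): [2.39, 2.39, 3.01, 3.14, 3.14, 3.14].

### API

Orientations are given as a rotation vector (axis times angle).
In Python, from workcell import ctrl gives the robot as it stands.
- The arm moves only by the tool apply_moves, never from a script. Its argument "increments" is a list of rows, each an object with "gripper": the opening in per cent of the stroke, from 0 (shut) to 100 (fully open); "delta_pos": the shift along the tool's x, y, z in cm, a list of three; "dr": the turn, a rotation vector about the tool's x, y, z in rad, a list of three. In form: [{"gripper": gripper, "delta_pos": [dx, dy, dz], "dr": [ax, ay, az]}, ...]. A call has exactly 5 rows; each row shifts and turns the commanded pose from where the row before left it, along the tool's axes as they then stand; what a row does not reach is not made up. A row lasts 1/12 s, in which the tool goes at most 41.7 mm and 7.16 degrees, less where a joint would pass 70% of its speed; a pose out of reach is approached as far as the arm can. A call with a gripper value outside its range is refused whole. The fingers move at their own pace and stop on an object; the grip force is fixed at half the most. Time passes only in rows, so rows that do not move let the fingers close, or fill a call up. It gives the time, the measured TCP pose, the force and the opening at its end, in the units of the state.
- ctrl.get_obs(): the state, without advancing time (a new reading comes with each control period).
- ctrl.get_image(name): name is "side" or "top"; returns a dict with "img" (480x640x3 uint8, red, green, blue), "range_z" (480x640 float32, mm along the optical axis (not along the pixel's ray), 0 where there is no reading), "mtx" (3x3 intrinsics, pixels), "rvec" (rotation vector, rad) and "tvec" (3), from world to camera coordinates, as OpenCV has them. Camera axes: x right, y down, z forward; pixel columns grow to the right and rows downward; lengths in mm; the calibration is good to about 2 mm. A picture is of the moment at which its call begins.
- ctrl.close_job(): hands the job in, once; it reports no verdict.
The state is a dict: "t": time; "qpos": joint angles; "qvel": joint speeds; "joint_torque": joint torques, N m; "ee_pos": TCP position; "orientation": TCP orientation; "ft_force": force on the tool from outside, world axes, zero at the start; "moment": the same for the moment, N m; "width": finger opening in mm.
Only numpy, scipy, OpenCV 4.12 (cv2) and the standard library are available. Lean on these libraries where they do the work, as an engineer would, in place of code of your own. Each camera call takes 0.05 s, during which the arm holds its last target. There are 200 camera calls.

## Working session

There is one attempt and no reset: what is moved stays moved. The work goes in short steps, Python scripts to look and compute and a tool call to move; the robot and the scene stay as the last step left them, time stands still between calls to the robot, and variables do not carry over. Pictures are saved under pics/ and viewed, about 8 in all and at most 12, crops included, and the job is handed in when it is done.

Besides the shell and the picture viewer there is one more tool, called after "Emit:" as name([rows], argument=value, ...), one row to a line, values as JSON. apply_moves: Moves the arm, as the interface text tells. Its arguments: {"type":"object","properties":{"increments":{"type":"array","items":{"type":"object","properties":{"gripper":{"type":"number"},"delta_pos":{"type":"array","items":{"type":"number"}},"dr":{"type":"array","items":{"type":"number"}}}}}},"required":["increments"]}

```bash
mkdir -p pics
python3 - <<'E'
from workcell import ctrl
import cv2,numpy as np
print(ctrl.get_obs())
for n in("top","side"):
    d=ctrl.get_image(n); cv2.imwrite(f"pics/{n}0.png",d["img"][:,:,::-1]); np.savez(f"pics/{n}0.npz",**d)
    R=cv2.Rodrigues(np.array(d["rvec"],float))[0]; print(n,-R.T@np.array(d["tvec"],float).ravel(),R.round(2).tolist())
E
```

```text
{'t': 0.0, 'qpos': array([ 1.22600597e+00,  4.23839657e-01,  1.63066780e+00, -4.50448464e-05,
        1.08859690e+00, -1.89903992e-02]), 'qvel': array([ 0.0008344 ,  0.00067398,  0.00169579, -0.00058287,  0.00183709,
        0.00104859]), 'joint_torque': array([ 1.83709839e-03, -5.44591033e+01, -2.73692322e+01,  6.45518862e-02,
        2.24776292e-02, -1.39818740e-04]), 'ee_pos': array([199.83324151, 591.59717537, 209.7111699 ]), 'orientation': array([ 0.25449218,  1.55586858, -0.25684752]), 'ft_force': array([-0.10097693,  0.31592859, -0.59796022]), 'moment': array([-0.00680122, -0.02458997, -0.03510122]), 'width': 87.90666527894624}
top [422.21422472 -55.232554   919.51147711] [[0.01, -1.0, 0.0], [-0.98, -0.01, -0.19], [0.19, -0.0, -0.98]]
side [-86.6316794  -81.43171249 623.02336521] [[-0.01, -1.0, -0.01], [-0.62, 0.02, -0.78], [0.78, -0.0, -0.62]]
```

View pics/top0.png

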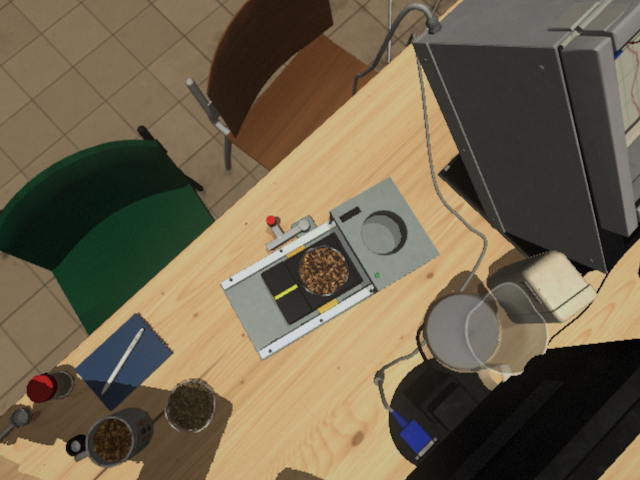

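View pics/side0.png

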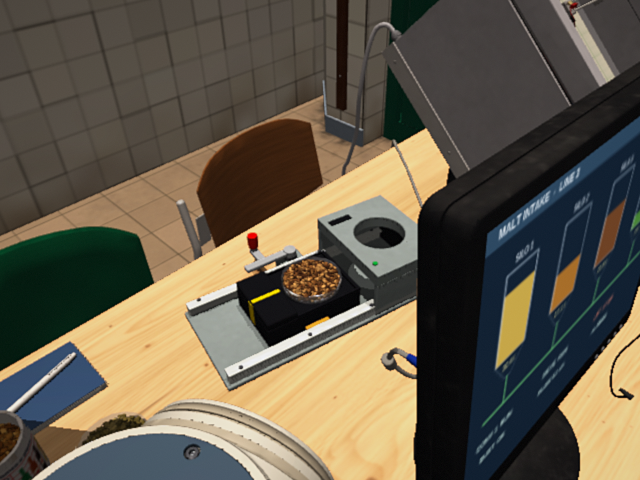

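```bash
cat > h.py <<'E'
import cv2,numpy as np
def cloud(d):
    R=cv2.Rodrigues(np.array(d["rvec"],float))[0]; t=np.array(d["tvec"],float).ravel(); K=d["mtx"]
    v,u=np.mgrid[:480,:640]; z=d["range_z"].astype(float)
    c=np.stack([(u-K[0,2])/K[0,0]*z,(v-K[1,2])/K[1,1]*z,z],-1)
    P=(c-t)@R; P[z==0]=np.nan; return P
def ray(d,uv,h):
    R=cv2.Rodrigues(np.array(d["rvec"],float))[0]; t=np.array(d["tvec"],float).ravel(); K=d["mtx"]
    r=R.T@np.linalg.inv(K)@np.array([*uv,1.]); o=-R.T@t
    return o+r*(h-o[2])/r[2]
E
python3 - <<'E'
from h import *
for n in("top","side"):
    d=dict(np.load(f"pics/{n}0.npz")); P=cloud(d); im=d["img"]; hsv=cv2.cvtColor(im,cv2.COLOR_RGB2HSV); z=P[...,2]
    def mk(lo,hi): return cv2.inRange(hsv,lo,hi)>0
    roi=(P[...,0]>250)&(P[...,0]<800)&(P[...,1]>-130)&(P[...,1]<320)
    def rect(m,name,k=3):
        nn,l,s,c=cv2.connectedComponentsWithStats(m.astype(np.uint8))
        for i in sorted(range(1,nn),key=lambda i:-s[i,4])[:k]:
            q=P[l==i]
            if len(q)<15: continue
            r=cv2.minAreaRect(q[:,:2].astype(np.float32)); print(n,name,len(q),c[i].round(1),"med",np.nanmedian(q,0).round(1),"rect",np.round(r[0],1),np.round(r[1],1),round(r[2],2),"z",np.nanpercentile(q[:,2],[2,98]).round(1))
    rect(roi&(abs(z-92)<6),"hood",1)
    rect(roi&mk((0,0,150),(180,40,255))&(abs(z-28)<7),"rail",3)
    rect(roi&mk((0,150,80),(8,255,255)),"red",2)
    rect(roi&mk((25,150,120),(35,255,255)),"yellow",2)
    rect(roi&mk((0,0,0),(180,255,45))&(z<66)&(z>45),"black",2)
    rect(roi&(abs(z-36)<7)&~mk((0,0,0),(180,255,60)),"lever",3)
d=dict(np.load("pics/top0.npz"));e=dict(np.load("pics/side0.npz"))
a=cv2.resize(d["img"][190:370,210:450],None,fx=1.66*1.9,fy=1.66*1.9,interpolation=2)[:, :,::-1]
cv2.imwrite("pics/c0.png",cv2.resize(e["img"][210:400,170:430],None,fx=3,fy=3,interpolation=2)[:,:,::-1])
E
```

```text
top hood 1165 [350.7 221.6] med [ 618.1 -112.8   92.3] rect [ 605.9 -101. ] [ 56.7 129.2] 90.0 z [88.9 95.5]
top rail 989 [277.5 254.1] med [563.6  27.2  28.1] rect [566.5  24.7] [ 19.2 246.4] 31.14 z [24.9 31.2]
top rail 934 [309.3 325.2] med [428.8 -36.7  28.1] rect [430.9 -39.6] [ 15.8 216.3] 31.03 z [25.  31.4]
top rail 101 [126.8 352.4] med [372.4 303.8  22.5] rect [377.3 300.5] [ 6.7 86.5] 60.9 z [21.1 25.4]
top red 71 [270.4 219.9] med [621.2  38.3  70. ] rect [624.4  43.8] [29.2 15.8] 68.03 z [ 0.4 72.5]
top yellow 90 [285.9 291.6] med [490.1   5.8  59. ] rect [488.8   6.5] [ 6.6 46.9] 31.78 z [55.6 61.6]
top black 523 [302.6 283.1] med [509.  -10.6  55.4] rect [515.8 -39.1] [105.6 148.6] 31.23 z [45.1 60.5]
top black 267 [336.9 250.8] med [576.9 -87.5  47.3] rect [566.1 -87. ] [118.1  59.1] 64.06 z [45.1 54.1]
top lever 475 [286.6 233.1] med [604.6  13.9  39.2] rect [609.8  12.6] [38.8 94.2] 30.4 z [33.8 42.2]
top lever 45 [313.6 232.4] med [607.5 -43.2  30. ] rect [604.8 -41.5] [12.9 33.7] 37.16 z [29.1 31.8]
top lever 24 [279.6 250.8] med [569.3  22.6  30. ] rect [570.9  2
[... 486 characters left out ...]
ed [614.7  37.4  68. ] rect [618.   37.1] [16.2 15. ] 6.6 z [50.3 72.5]
side yellow 115 [265.1 295.6] med [487.9   5.9  59.7] rect [487.4   5.2] [10.7 46.3] 34.25 z [57.7 61.4]
side black 2855 [285.5 296.6] med [488.1 -12.   57.4] rect [515.4 -41.2] [108.8 161.5] 31.52 z [45.3 60.9]
side black 52 [323.  237.4] med [632.1 -81.6  53.2] rect [633.3 -82.9] [ 4.7 16.2] 39.98 z [45.4 64.5]
side lever 518 [267.5 257.3] med [601.2  16.   40.1] rect [610.5  14.3] [48.  94.8] 29.72 z [34.1 42.5]
side lever 396 [317.7 328.3] med [447.1 -72.1  29.8] rect [448.2 -73.1] [ 17.9 129. ] 31.32 z [29.  32.2]
side lever 173 [263.6 354.5] med [401.5   4.5  29.7] rect [401.5   4. ] [16.6 50.8] 31.52 z [29.  31.2]
```

View pics/c0.png

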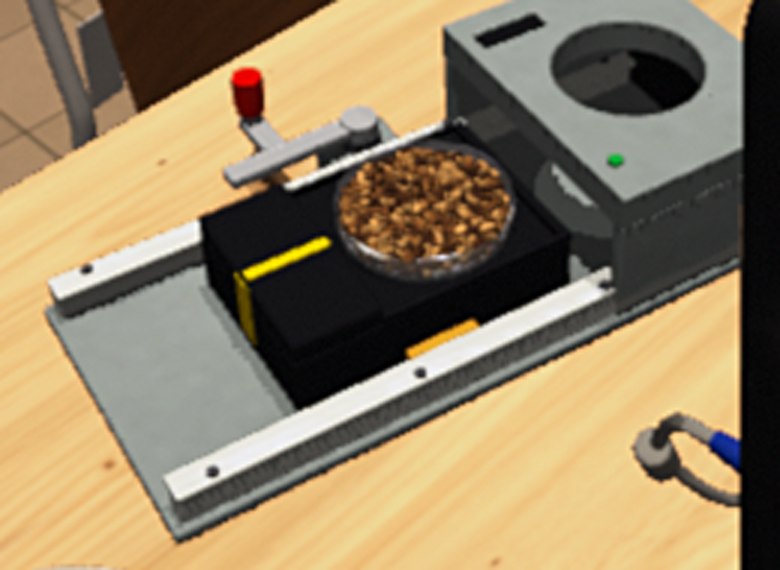

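Run:
```python
from h import *
from scipy.spatial.transform import Rotation as Ro
T=dict(np.load("pics/top0.npz"));S=dict(np.load("pics/side0.npz"))
a=np.deg2rad(31.15-90); X=np.array([np.cos(a),np.sin(a)]); Y=np.array([-X[1],X[0]])
for n,d in(("top",T),("side",S)):
    P=cloud(d); xy=P[...,:2]; bx=xy@X; by=xy@Y; z=P[...,2]; hsv=cv2.cvtColor(d["img"],cv2.COLOR_RGB2HSV)
    roi=(P[...,0]>250)&(P[...,0]<800)&(P[...,1]>-300)&(P[...,1]<200)&(by>320)&(by<525)
    pc=lambda m,q,p=(1,50,99): np.nanpercentile(q[m],p).round(1)
    m=roi&(abs(z-92)<4)&(bx>300); print(n,"hood bx",pc(m,bx),"by",pc(m,by),m.sum())
    w=roi&(abs(z-28)<6)&(cv2.inRange(hsv,(0,0,150),(180,40,255))>0)&(bx<390)
    for s,nm in((by>421,"L"),(by<421,"R")): print(" rail",nm,"bx",pc(w&s,bx),"by",pc(w&s,by)); p=xy[w&s]; print("   dir",np.rad2deg(np.arctan(np.divide(*cv2.fitLine(p.astype(np.float32),1,0,.01,.01)[1::-1].ravel()))))
    m=roi&(abs(z-59)<4)&(cv2.inRange(hsv,(0,0,0),(180,255,60))>0)&(bx<300); print(" carr rear bx",pc(m,bx),"by",pc(m,by))
    m=roi&(cv2.inRange(hsv,(25,150,120),(35,255,255))>0)&(bx<300); print(" stripe bx",pc(m,bx),"by",pc(m,by),"z",pc(m,z))
    m=(cv2.inRange(hsv,(0,150,80),(8,255,255))>0)&(abs(z-70)<4)&(by>480)&(bx>200); print(" knob top",pc(m,bx),pc(m,by))
p=ray(S,(249.3,301.7),58)[:2]; print("stripe rear top",p@X,p@Y)
print(X,Y); print(Ro.from_rotvec([0.25449218,1.55586858,-0.25684752]).as_matrix().round(3))
```

```text
top hood bx [390.8 454.5 519.5] by [338.7 418.1 506.2] 5016
 rail L bx [151.  266.7 384.8] by [488.4 495.8 503.9]
   dir -58.749638
 rail R bx [150.7 264.9 384.7] by [340.6 348.3 355.8]
   dir -58.824757
 carr rear bx [224.  248.5 273.2] by [369.7 416.9 473.5]
 stripe bx [224.6 248.2 270.5] by [418.6 421.7 424.8] z [55.4 59.  61.8]
 knob top [281.9 289.5 297.2] [544.4 551.2 559.3]
side hood bx [389.  437.  517.5] by [336.1 422.5 504.5] 3861
 rail L bx [148.6 198.9 376.9] by [485.8 495.1 517.8]
   dir -56.287918
 rail R bx [149.1 254.3 383.9] by [338.3 346.  355. ]
   dir -58.929966
 carr rear bx [222.3 245.8 287.3] by [366.7 409.7 470.2]
 stripe bx [221.2 246.6 270.4] by [415.7 419.9 424.9] z [56.7 59.7 62.1]
 knob top [280.7 287.8 295.9] [541.5 547.5 556.1]
stripe rear top 222.4513271686077 423.05288257658384
[ 0.51728037 -0.855816  ] [0.855816   0.51728037]
[[-0.     0.32   0.947]
 [-0.001  0.947 -0.32 ]
 [-1.    -0.002  0.   ]]
```

Emit:
apply_moves([
  {"gripper": 0,"delta_pos": [0,0,0],"dr": [0.12,0,0]},
  {"gripper": 0,"delta_pos": [0,0,0],"dr": [0.12,0,0]},
  {"gripper": 0,"delta_pos": [0,0,0],"dr": [0.12,0,0]},
  {"gripper": 0,"delta_pos": [0,0,0],"dr": [0.12,0,0]},
  {"gripper": 0,"delta_pos": [0,0,0],"dr": [0.12,0,0]},
])

```text
t: 0.52
ee_pos: [199.9, 591.8, 210.0]
orientation: [0.726, 1.446, -0.728]
ft_force: [-0.4, -0.1, 0.4]
width: 57.6
```

Emit:
apply_moves([
  {"gripper": 0,"delta_pos": [0,0,0],"dr": [0.1,0,0]},
  {"gripper": 0,"delta_pos": [0,-0.5,3],"dr": [0,0,0]},
  {"gripper": 0,"delta_pos": [0,-0.5,3],"dr": [0,0,0]},
  {"gripper": 0,"delta_pos": [0,-0.5,3],"dr": [0,0,0]},
  {"gripper": 0,"delta_pos": [0,-0.5,3],"dr": [0,0,0]},
])

```text
t: 0.93
ee_pos: [245.1, 477.6, 210.0]
orientation: [0.798, 1.419, -0.799]
ft_force: [0.6, 1.4, -0.2]
width: 24.7
```

Emit:
apply_moves([
  {"gripper": 0,"delta_pos": [0,-0.4,3],"dr": [0,0,0]},
  {"gripper": 0,"delta_pos": [0,-0.4,3],"dr": [0,0,0]},
  {"gripper": 0,"delta_pos": [0,-0.4,3],"dr": [0,0,0]},
  {"gripper": 0,"delta_pos": [0,-0.4,3],"dr": [0,0,0]},
  {"gripper": 0,"delta_pos": [0,-0.4,3],"dr": [0,0,0]},
])

```text
t: 1.35
ee_pos: [305.9, 339.0, 210.3]
orientation: [0.799, 1.419, -0.799]
ft_force: [-0.3, 0.1, -0.3]
width: 0.5
```

Emit:
apply_moves([
  {"gripper": 0,"delta_pos": [0,-0.4,3],"dr": [0,0,0]},
  {"gripper": 0,"delta_pos": [0,-0.4,3],"dr": [0,0,0]},
  {"gripper": 0,"delta_pos": [0,-0.4,3],"dr": [0,0,0]},
  {"gripper": 0,"delta_pos": [0,-0.4,3],"dr": [0,0,0]},
  {"gripper": 0,"delta_pos": [0,0,3],"dr": [0,0,0]},
])

```text
t: 1.77
ee_pos: [369.5, 202.2, 210.3]
orientation: [0.798, 1.419, -0.8]
ft_force: [0.4, 0.7, 0.1]
width: 0.6
```

Emit:
apply_moves([
  {"gripper": 0,"delta_pos": [0,0,3.2],"dr": [0,0,0]},
  {"gripper": 0,"delta_pos": [0,0,3.2],"dr": [0,0,0]},
  {"gripper": 0,"delta_pos": [0,0,3.2],"dr": [0,0,0]},
  {"gripper": 0,"delta_pos": [0,0,3.0],"dr": [0,0,0]},
  {"gripper": 0,"delta_pos": [0,0,2.8],"dr": [0,0,0]},
])

```text
t: 2.18
ee_pos: [450.2, 70.5, 210.4]
orientation: [0.799, 1.419, -0.8]
ft_force: [-0.1, 0.5, -0.0]
width: 0.4
```

Emit:
apply_moves([
  {"gripper": 0,"delta_pos": [3,0,0],"dr": [0,0,0]},
  {"gripper": 0,"delta_pos": [3,0,0],"dr": [0,0,0]},
  {"gripper": 0,"delta_pos": [3,0,0],"dr": [0,0,0]},
  {"gripper": 0,"delta_pos": [3,0,0],"dr": [0,0,0]},
  {"gripper": 0,"delta_pos": [2,0,0],"dr": [0,0,0]},
])

```text
t: 2.6
ee_pos: [448.4, 71.9, 68.1]
orientation: [0.798, 1.421, -0.801]
ft_force: [-0.2, 0.5, -0.1]
width: 0.4
```

```bash
cat > look.py <<'E'
import sys
from h import *
from workcell import ctrl
n,cam=sys.argv[1:3]
d=ctrl.get_image(cam); np.savez(f"pics/{n}.npz",**d)
r0,r1,c0,c1=(210,400,170,430) if cam=="side" else (180,370,200,450)
cv2.imwrite(f"pics/{n}.png",cv2.resize(d["img"][r0:r1,c0:c1],None,fx=3,fy=3,interpolation=2)[:,:,::-1])
a=np.deg2rad(-58.8); X=np.array([np.cos(a),np.sin(a)]); Y=np.array([-X[1],X[0]])
o=ctrl.get_obs(); p=o["ee_pos"]; print(o["t"],"tcp bench",p[:2]@X-332.5,p[:2]@Y-421.5,p[2],"F",o["ft_force"][:2]@X,o["ft_force"])
P=cloud(d); hsv=cv2.cvtColor(d["img"],cv2.COLOR_RGB2HSV); bx=P[...,:2]@X-332.5; by=P[...,:2]@Y-421.5; z=P[...,2]
pc=lambda m,q: np.nanpercentile(q[m],(2,50,98)).round(1) if m.any() else None
m=(cv2.inRange(hsv,(25,150,120),(35,255,255))>0)&(bx>-200)&(bx<100)&(abs(by)<60)&(abs(z-59)<5); print("stripe",pc(m,bx),pc(m,by),m.sum())
m=(cv2.inRange(hsv,(0,150,80),(8,255,255))>0)&(abs(z-70)<4)&(by>20)&(by<160)&(bx>-120); print("knob",pc(m,bx),pc(m,by),m.sum())
E
python3 look.py a1 side
```

```text
2.65 tcp bench -162.47684755735796 -2.4261324220267397 65.75927170505264 F -0.35582325940395826 [-0.74200779 -0.03338556 -2.25277451]
stripe None None 0
knob [-51.7 -44.1 -36.6] [119.7 125.8 135.3] 62
```

View pics/a1.png

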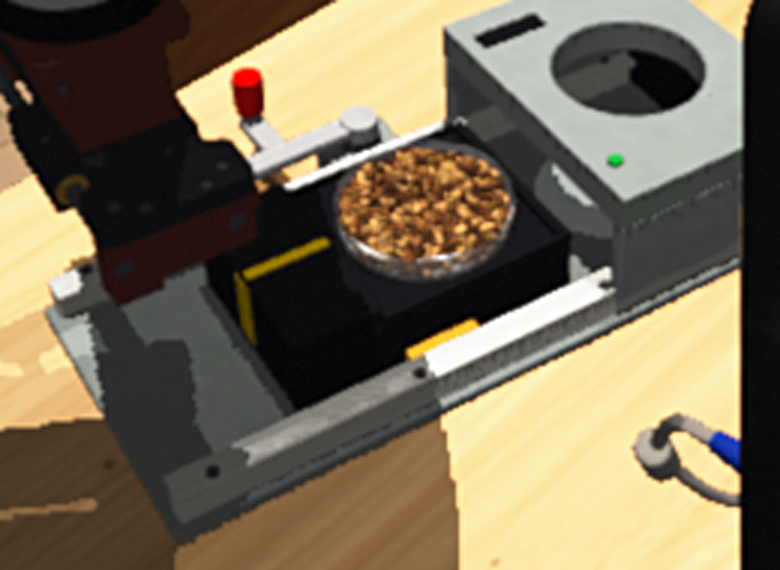

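Emit:
apply_moves([
  {"gripper": 0,"delta_pos": [1.0,0.2,0],"dr": [0,0,0]},
  {"gripper": 0,"delta_pos": [1.0,0,0],"dr": [0,0,0]},
  {"gripper": 0,"delta_pos": [1.0,0,0],"dr": [0,0,0]},
  {"gripper": 0,"delta_pos": [0,0,1.2],"dr": [0,0,0]},
  {"gripper": 0,"delta_pos": [0,0,1.2],"dr": [0,0,0]},
])

```text
t: 3.07
ee_pos: [464.2, 52.3, 40.6]
orientation: [0.798, 1.42, -0.798]
ft_force: [-0.4, 0.0, 0.6]
width: 0.4
```

Emit:
apply_moves([
  {"gripper": 0,"delta_pos": [0,0,0.3],"dr": [0,0,0]},
  {"gripper": 0,"delta_pos": [0,0,0.3],"dr": [0,0,0]},
  {"gripper": 0,"delta_pos": [0,0,0.3],"dr": [0,0,0]},
  {"gripper": 0,"delta_pos": [0,0,0.3],"dr": [0,0,0]},
  {"gripper": 0,"delta_pos": [0,0,0.3],"dr": [0,0,0]},
])

```text
t: 3.48
ee_pos: [471.9, 39.7, 40.8]
orientation: [0.799, 1.418, -0.799]
ft_force: [-0.7, -0.3, -0.4]
width: 0.5
```

Emit:
apply_moves([
  {"gripper": 0,"delta_pos": [0,0,0.3],"dr": [0,0,0]},
  {"gripper": 0,"delta_pos": [0,0,0.3],"dr": [0,0,0]},
  {"gripper": 0,"delta_pos": [0,0,0.3],"dr": [0,0,0]},
  {"gripper": 0,"delta_pos": [0,0,0.3],"dr": [0,0,0]},
  {"gripper": 0,"delta_pos": [0,0,0.3],"dr": [0,0,0]},
])

```text
t: 3.9
ee_pos: [479.4, 27.0, 40.5]
orientation: [0.799, 1.419, -0.799]
ft_force: [-1.6, 2.9, 2.1]
width: 0.5
```

```bash
python3 look.py a2 side
```

```text
3.95 tcp bench -106.6916258834546 2.7162284952952973 40.4995673554376 F -0.2559007835195565 [ 0.4390855   0.56509134 -0.30178774]
stripe None None 0
knob None None 0
```

Emit:
apply_moves([
  {"gripper": 0,"delta_pos": [0,-0.05,0.3],"dr": [0,0,0]},
  {"gripper": 0,"delta_pos": [0,-0.05,0.4],"dr": [0,0,0]},
  {"gripper": 0,"delta_pos": [0,-0.05,0.4],"dr": [0,0,0]},
  {"gripper": 0,"delta_pos": [0,-0.05,0.4],"dr": [0,0,0]},
  {"gripper": 0,"delta_pos": [0,-0.05,0.4],"dr": [0,0,0]},
])

```text
t: 4.37
ee_pos: [487.8, 9.5, 40.5]
orientation: [0.8, 1.418, -0.799]
ft_force: [1.0, 8.1, -0.2]
width: 0.5
```

```bash
python3 look.py a3 top
```

```text
4.4167 tcp bench -87.20674904358927 0.7076588342962395 40.54932153261851 F 0.6771199568756582 [ 0.68314076 -0.37789116 -0.81074525]
stripe None None 0
knob [-49.8 -42.4 -35. ] [122.5 129.5 137.1] 60
```

View pics/a3.png

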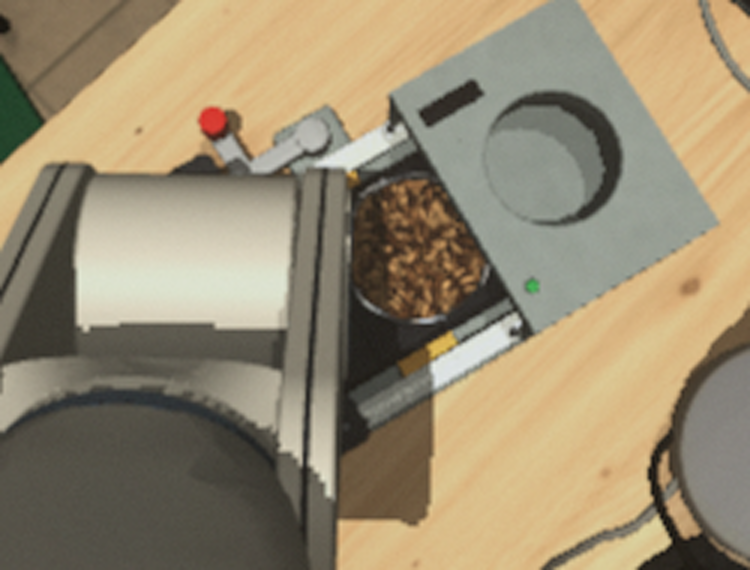

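The dish edge (crop ~490,250) has reached the hood edge, so the carriage is sliding at a few N. I'll continue the push.

Emit:
apply_moves([
  {"gripper": 0,"delta_pos": [0,0,0.4],"dr": [0,0,0]},
  {"gripper": 0,"delta_pos": [0,0,0.4],"dr": [0,0,0]},
  {"gripper": 0,"delta_pos": [0,0,0.4],"dr": [0,0,0]},
  {"gripper": 0,"delta_pos": [0,0,0.4],"dr": [0,0,0]},
  {"gripper": 0,"delta_pos": [0,0,0.4],"dr": [0,0,0]},
])

```text
t: 4.83
ee_pos: [497.8, -7.5, 40.5]
orientation: [0.8, 1.419, -0.799]
ft_force: [0.0, 5.2, 1.5]
width: 0.2
```

Emit:
apply_moves([
  {"gripper": 0,"delta_pos": [0,0,0.4],"dr": [0,0,0]},
  {"gripper": 0,"delta_pos": [0,0,0.4],"dr": [0,0,0]},
  {"gripper": 0,"delta_pos": [0,0,0.4],"dr": [0,0,0]},
  {"gripper": 0,"delta_pos": [0,0,0.4],"dr": [0,0,0]},
  {"gripper": 0,"delta_pos": [0,0,0.4],"dr": [0,0,0]},
])

```text
t: 5.25
ee_pos: [508.1, -24.6, 40.5]
orientation: [0.8, 1.419, -0.799]
ft_force: [-0.2, 5.2, 0.1]
width: 0.4
```

Emit:
apply_moves([
  {"gripper": 0,"delta_pos": [0,0,0.4],"dr": [0,0,0]},
  {"gripper": 0,"delta_pos": [0,0,0.4],"dr": [0,0,0]},
  {"gripper": 0,"delta_pos": [0,0,0.4],"dr": [0,0,0]},
  {"gripper": 0,"delta_pos": [0,0,0.4],"dr": [0,0,0]},
  {"gripper": 0,"delta_pos": [0,0,0.4],"dr": [0,0,0]},
])

```text
t: 5.67
ee_pos: [518.4, -41.6, 40.5]
orientation: [0.8, 1.419, -0.799]
ft_force: [0.1, 6.0, 2.1]
width: 0.3
```

Emit:
apply_moves([
  {"gripper": 0,"delta_pos": [0,0,0.3],"dr": [0,0,0]},
  {"gripper": 0,"delta_pos": [0,0,0.3],"dr": [0,0,0]},
  {"gripper": 0,"delta_pos": [0,0,0.2],"dr": [0,0,0]},
  {"gripper": 0,"delta_pos": [0,0,0.2],"dr": [0,0,0]},
  {"gripper": 0,"delta_pos": [0,0,0.2],"dr": [0,0,0]},
])

```text
t: 6.08
ee_pos: [524.6, -51.8, 40.5]
orientation: [0.8, 1.419, -0.799]
ft_force: [-0.7, 6.6, 1.9]
width: 0.5
```

```bash
python3 look.py a4 top
```

```text
6.1333 tcp bench -16.02010763934942 0.39492530194326037 40.55263309446855 F -2.638472909421874 [0.73382564 3.52903967 0.53163692]
stripe None None 0
knob None None 0
```

Emit:
apply_moves([
  {"gripper": 0,"delta_pos": [0,0,0.3],"dr": [0,0,0]},
  {"gripper": 0,"delta_pos": [0,0,0.3],"dr": [0,0,0]},
  {"gripper": 0,"delta_pos": [0,0,0.3],"dr": [0,0,0]},
  {"gripper": 0,"delta_pos": [0,0,0.3],"dr": [0,0,0]},
  {"gripper": 0,"delta_pos": [0,0,0.2],"dr": [0,0,0]},
])

```text
t: 6.55
ee_pos: [531.8, -63.9, 40.5]
orientation: [0.8, 1.419, -0.799]
ft_force: [0.6, 6.5, 2.8]
width: 1.0
```

Emit:
apply_moves([
  {"gripper": 0,"delta_pos": [0,0,0.1],"dr": [0,0,0]},
  {"gripper": 0,"delta_pos": [0,0,0.1],"dr": [0,0,0]},
  {"gripper": 0,"delta_pos": [0,0,0.1],"dr": [0,0,0]},
  {"gripper": 0,"delta_pos": [0,0,0.1],"dr": [0,0,0]},
  {"gripper": 0,"delta_pos": [0,0,0.1],"dr": [0,0,0]},
])

```text
t: 6.97
ee_pos: [534.2, -68.0, 40.5]
orientation: [0.8, 1.419, -0.799]
ft_force: [0.2, 7.3, 1.9]
width: 0.4
```

```bash
python3 look.py a5 top
```

```text
7.0167 tcp bench 2.6208784103631046 0.26849129522287285 40.50831644362013 F -3.969833806577896 [-0.29314776  4.46356661  1.41519232]
stripe None None 0
knob [-49.8 -43.3 -35.3] [122.9 130.6 137.7] 58
```

Emit:
apply_moves([
  {"gripper": 0,"delta_pos": [0,0,0.1],"dr": [0,0,0]},
  {"gripper": 0,"delta_pos": [0,0,0.1],"dr": [0,0,0]},
  {"gripper": 0,"delta_pos": [0,0,0.1],"dr": [0,0,0]},
  {"gripper": 0,"delta_pos": [0,0,0.1],"dr": [0,0,0]},
  {"gripper": 0,"delta_pos": [0,0,0.1],"dr": [0,0,0]},
])

```text
t: 7.43
ee_pos: [536.8, -72.2, 40.5]
orientation: [0.8, 1.419, -0.799]
ft_force: [-0.6, 7.0, 2.0]
width: 0.5
```

Emit:
apply_moves([
  {"gripper": 0,"delta_pos": [0,0,0.05],"dr": [0,0,0]},
  {"gripper": 0,"delta_pos": [0,0,0.05],"dr": [0,0,0]},
  {"gripper": 0,"delta_pos": [0,0,0.05],"dr": [0,0,0]},
  {"gripper": 0,"delta_pos": [0,0,0.05],"dr": [0,0,0]},
  {"gripper": 0,"delta_pos": [0,0,0.05],"dr": [0,0,0]},
])

```text
t: 7.85
ee_pos: [538.1, -74.3, 40.5]
orientation: [0.8, 1.419, -0.799]
ft_force: [-0.1, 5.0, 1.7]
width: 0.2
```

Emit:
apply_moves([
  {"gripper": 0,"delta_pos": [0,0,0.05],"dr": [0,0,0]},
  {"gripper": 0,"delta_pos": [0,0,0.05],"dr": [0,0,0]},
  {"gripper": 0,"delta_pos": [0,0,0.05],"dr": [0,0,0]},
  {"gripper": 0,"delta_pos": [0,0,0.05],"dr": [0,0,0]},
  {"gripper": 0,"delta_pos": [0,0,0.05],"dr": [0,0,0]},
])

```text
t: 8.27
ee_pos: [538.4, -75.1, 40.5]
orientation: [0.801, 1.422, -0.799]
ft_force: [-3.8, 16.6, 6.2]
width: 0.6
```

Emit:
apply_moves([
  {"gripper": 0,"delta_pos": [0,0,0.05],"dr": [0,0,0]},
  {"gripper": 0,"delta_pos": [0,0,0],"dr": [0,0,0]},
  {"gripper": 0,"delta_pos": [0,0,0],"dr": [0,0,0]},
  {"gripper": 0,"delta_pos": [0,0,0],"dr": [0,0,0]},
  {"gripper": 0,"delta_pos": [0,0,0],"dr": [0,0,0]},
])

```text
t: 8.68
ee_pos: [538.4, -75.0, 40.5]
orientation: [0.801, 1.423, -0.799]
ft_force: [-2.6, 16.6, 7.0]
width: 0.5
```

Emit:
apply_moves([
  {"gripper": 0,"delta_pos": [0,0,-0.3],"dr": [0,0,0]},
  {"gripper": 0,"delta_pos": [0,0,-1],"dr": [0,0,0]},
  {"gripper": 0,"delta_pos": [-2,0,-2],"dr": [0,0,0]},
  {"gripper": 0,"delta_pos": [-3,0,-2],"dr": [0,0,0]},
  {"gripper": 0,"delta_pos": [-3,0,0],"dr": [0,0,0]},
])

```text
t: 9.1
ee_pos: [508.5, -30.1, 119.9]
orientation: [0.797, 1.424, -0.801]
ft_force: [1.0, 0.1, 0.2]
width: 0.7
```

```bash
python3 look.py a6 side
```

```text
9.15 tcp bench -39.87391684498152 1.5641562849000934 125.8493329744909 F 1.3485121341703434 [ 1.84953114 -0.45641964  3.23106686]
stripe [49.1 52.2 57.9] [-6.1 -3.2  1. ] 17
knob [-50.9 -44.2 -35.6] [119.3 125.8 134. ] 62
```

View pics/a6.png

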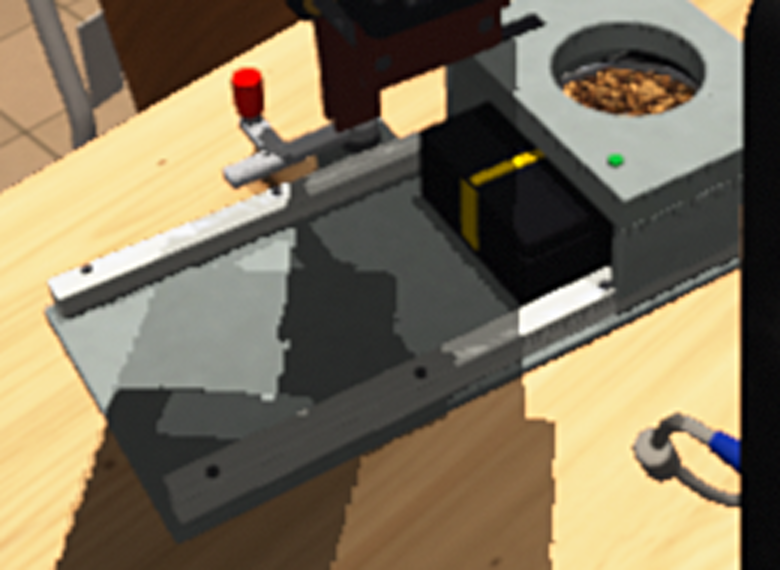

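Malt is now visible in the port (crop ~630,90) and the yellow rear stripe is close to the hood. That fits the force rise at a TCP position of about 10 mm, so the carriage is home. Next is the lever: go to the outer side of the knob.

Emit:
apply_moves([
  {"gripper": 0,"delta_pos": [0,3.4,-0.4],"dr": [0,0,0]},
  {"gripper": 0,"delta_pos": [0,3.4,0],"dr": [0,0,0]},
  {"gripper": 0,"delta_pos": [0,3.4,0],"dr": [0,0,0]},
  {"gripper": 0,"delta_pos": [0,3.4,0],"dr": [0,0,0]},
  {"gripper": 0,"delta_pos": [0,3.0,0],"dr": [0,0,0]},
])

```text
t: 9.57
ee_pos: [653.7, 58.4, 120.4]
orientation: [0.799, 1.418, -0.799]
ft_force: [0.1, -0.8, 0.7]
width: 0.4
```

Emit:
apply_moves([
  {"gripper": 0,"delta_pos": [0,0,0],"dr": [0,0,0]},
  {"gripper": 0,"delta_pos": [2,0,0],"dr": [0,0,0]},
  {"gripper": 0,"delta_pos": [2,0,0],"dr": [0,0,0]},
  {"gripper": 0,"delta_pos": [2,0,0],"dr": [0,0,0]},
  {"gripper": 0,"delta_pos": [0,0,0],"dr": [0,0,0]},
])

```text
t: 9.98
ee_pos: [648.4, 56.7, 56.3]
orientation: [0.796, 1.425, -0.803]
ft_force: [-0.9, 0.3, -0.5]
width: 0.4
```

```bash
python3 look.py a7 side; python3 -c "
from h import *
d=dict(np.load('pics/a6.npz'));a=np.deg2rad(-58.8);p=ray(d,(326,270),58);print(p[0]*np.cos(a)+p[1]*np.sin(a)-332.5)"
```

```text
10.0333 tcp bench -44.61420560752032 163.6158478609152 58.255502270403134 F -0.05948954523728547 [-0.53197885 -0.25262906  0.59405863]
stripe [21.  38.4 56.3] [-7.  -3.1  2.8] 78
knob [-51.8 -47.2 -36.7] [127.7 131.1 133.7] 4
22.499096591039233
```

View pics/a7.png

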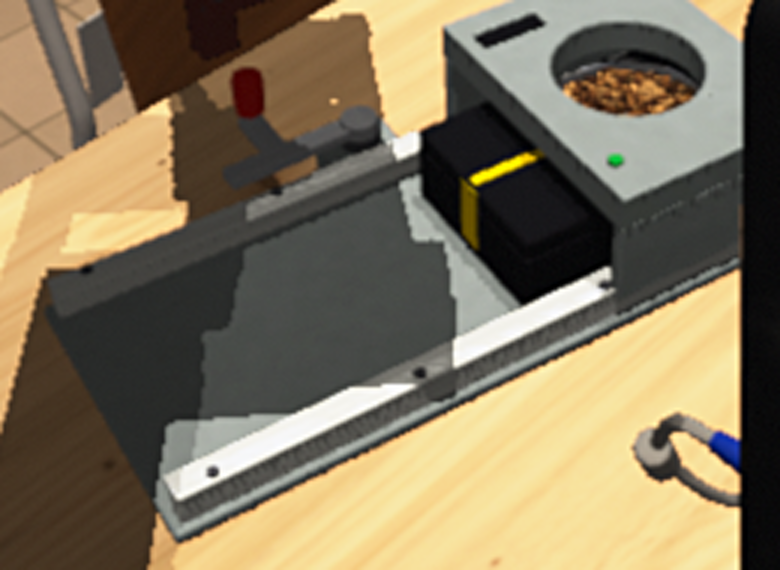

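Emit:
apply_moves([
  {"gripper": 0,"delta_pos": [0,-0.5,-0.1],"dr": [0,0,0]},
  {"gripper": 0,"delta_pos": [0,-0.5,-0.1],"dr": [0,0,0]},
  {"gripper": 0,"delta_pos": [0,-0.5,-0.1],"dr": [0,0,0]},
  {"gripper": 0,"delta_pos": [0,-0.5,-0.1],"dr": [0,0,0]},
  {"gripper": 0,"delta_pos": [0,-0.5,-0.1],"dr": [0,0,0]},
])

```text
t: 10.45
ee_pos: [627.9, 48.6, 61.4]
orientation: [0.8, 1.418, -0.799]
ft_force: [0.8, -0.2, 0.3]
width: 0.4
```

Emit:
apply_moves([
  {"gripper": 0,"delta_pos": [0,-0.5,-0.1],"dr": [0,0,0]},
  {"gripper": 0,"delta_pos": [0,-0.5,-0.1],"dr": [0,0,0]},
  {"gripper": 0,"delta_pos": [0,-0.5,-0.1],"dr": [0,0,0]},
  {"gripper": 0,"delta_pos": [0,-0.5,0],"dr": [0,0,0]},
  {"gripper": 0,"delta_pos": [0,-0.5,0],"dr": [0,0,0]},
])

```text
t: 10.87
ee_pos: [604.8, 38.3, 60.5]
orientation: [0.799, 1.419, -0.799]
ft_force: [-0.2, -0.3, -0.9]
width: 0.5
```

```bash
python3 look.py a8 side;python3 look.py a8t top
```

```text
10.9167 tcp bench -52.05425579111153 114.6300630961639 60.34012297458693 F -0.03353930258534836 [-0.55295266 -0.29566948 -0.63685257]
stripe [21.5 38.2 56.2] [-7.8 -3.   1.4] 77
knob None None 0
10.9667 tcp bench -51.98566155064839 115.16637721132804 60.35447576291403 F 0.2324249374605161 [-0.34145621 -0.4785195   0.23669593]
stripe [23.1 38.9 53.8] [-4.5 -1.3  2.1] 65
knob None None 0
```

View pics/a8.png

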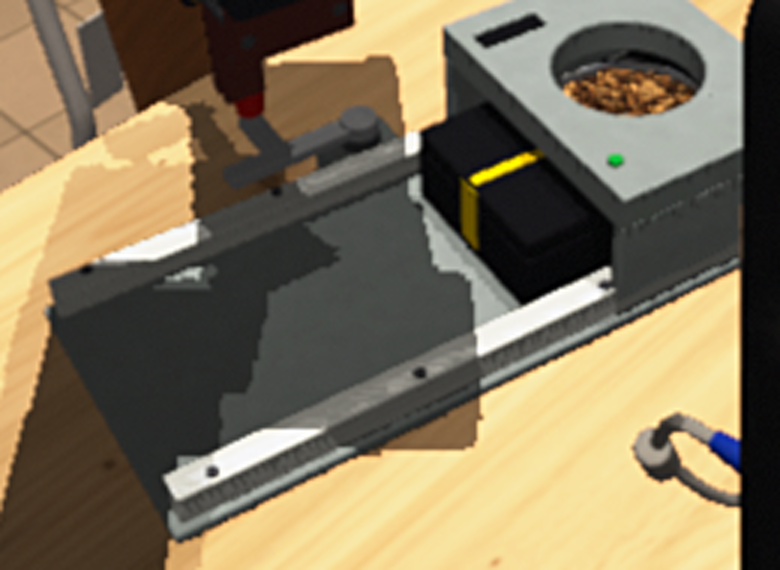

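```bash
python3 - <<'E'
from h import *
d=dict(np.load('pics/a8.npz'));a=np.deg2rad(-58.8);X=np.array([np.cos(a),np.sin(a)]);Y=np.array([-X[1],X[0]])
def px(x,y,z):
    p=np.array([*(X*(x+332.5)+Y*(y+421.5)),z]); u=cv2.projectPoints(p[None],d["rvec"].astype(float),d["tvec"].astype(float),d["mtx"],None)[0].ravel(); return ((u-[170,210])*3).round()
print("tip",px(-52,115,52),"tcp+20",px(-52,115,80))
for th in(145,149,155,165,175,190):
    t=np.deg2rad(th);kx,ky=8+61*np.cos(t),97+61*np.sin(t);print(th,(round(kx),round(ky)),"top",px(kx,ky,70),"bot",px(kx,ky,44))
P=cloud(d);z=P[...,2]
for r,c in((60,238),(75,245),(88,248),(100,250),(110,250)):
    q=P[210+r//3,170+c//3];print((c,r),q[:2]@X-332.5,q[:2]@Y-421.5,q[2])
E
python3 - <<'E'
import cv2
a=cv2.imread("pics/a8.png")[0:260,150:450]
b=cv2.imread("pics/a8t.png")[0:400,0:480]
cv2.imwrite("pics/a8c.png",cv2.resize(a,None,fx=2,fy=2))
E
```

```text
tip [244. 119.] tcp+20 [239.  80.]
145 (-42, 132) top [244.  72.] bot [248. 108.]
149 (-44, 128) top [243.  77.] bot [247. 113.]
155 (-47, 123) top [242.  84.] bot [247. 120.]
165 (-51, 113) top [244.  96.] bot [249. 132.]
175 (-53, 102) top [250. 107.] bot [254. 143.]
190 (-52, 86) top [264. 122.] bot [268. 159.]
(238, 60) -83.12387884577873 34.780743743994265 158.5389696976853
(245, 75) -52.079279569429445 107.94531592429178 88.02741471773395
(248, 88) -51.225266090236175 107.89369100605768 79.44056473599636
(250, 100) -44.41027947033996 122.76699023443996 57.97305777337627
(250, 110) -45.39087305691777 121.92766953686896 52.501570828427795
```

View pics/a8c.png

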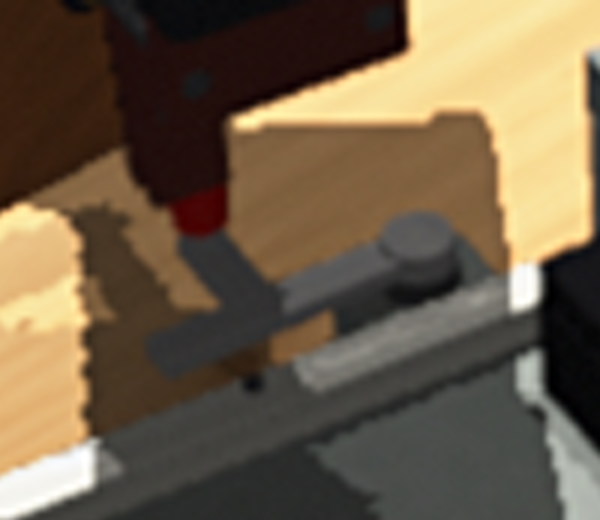

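Emit:
apply_moves([
  {"gripper": 0,"delta_pos": [-1,1,0],"dr": [0,0,0]},
  {"gripper": 0,"delta_pos": [-1,1.5,0.2],"dr": [0,0,0]},
  {"gripper": 0,"delta_pos": [0,1.5,0.2],"dr": [0,0,0]},
  {"gripper": 0,"delta_pos": [0,1.3,0.2],"dr": [0,0,0]},
  {"gripper": 0,"delta_pos": [1,0,0.2],"dr": [0,0,0]},
])

```text
t: 11.38
ee_pos: [658.7, 60.2, 72.5]
orientation: [0.801, 1.414, -0.795]
ft_force: [0.6, -0.7, 0.5]
width: 0.3
```

Emit:
apply_moves([
  {"gripper": 0,"delta_pos": [1,0,0],"dr": [0,0,0]},
  {"gripper": 0,"delta_pos": [1,0,0],"dr": [0,0,0]},
  {"gripper": 0,"delta_pos": [0.4,0,0],"dr": [0,0,0]},
  {"gripper": 0,"delta_pos": [0,0,0],"dr": [0,0,0]},
  {"gripper": 0,"delta_pos": [0,0,0],"dr": [0,0,0]},
])

```text
t: 11.8
ee_pos: [653.8, 58.8, 45.7]
orientation: [0.799, 1.42, -0.8]
ft_force: [0.5, 0.8, 0.0]
width: 0.5
```

```bash
python3 look.py a9 side
python3 - <<'E'
import cv2
a=cv2.imread("pics/a9.png")[0:260,130:430]
cv2.imwrite("pics/a9c.png",cv2.resize(a,None,fx=2,fy=2))
E
```

```text
11.85 tcp bench -43.93961892135462 168.71487939252438 46.25352809271416 F -0.25518276639473103 [-0.50020739 -0.00460409  0.77250763]
stripe [22.5 37.7 56.6] [-6.7 -3.   1.1] 78
knob [-52.3 -50.8 -36.9] [127.3 129.3 134.6] 5
```

View pics/a9c.png

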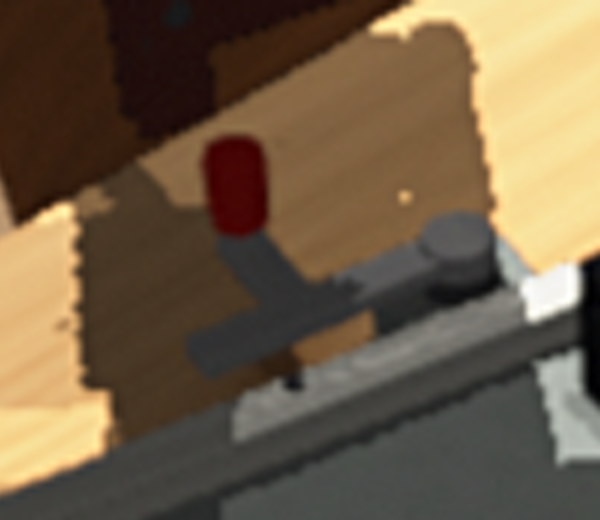

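Run:
```python
from h import *
a=np.deg2rad(-58.8);X=np.array([np.cos(a),np.sin(a)]);Y=np.array([-X[1],X[0]])
for f,cols in(("a9",(238,242,246)),("a8",(249,252,255))):
    d=dict(np.load(f'pics/{f}.npz'));P=cloud(d)
    for c in cols:
        for r in range(218,252,3):
            q=P[r,c]; print(f,c,r,(q[:2]@X-332.5).round(),(q[:2]@Y-421.5).round(),q[2].round(),d["img"][r,c])
```

```text
a9 238 218 -77.0 89.0 143.0 [32 15 13]
a9 238 221 -52.0 159.0 84.0 [33 14 12]
a9 238 224 -53.0 158.0 79.0 [32 14 12]
a9 238 227 -54.0 157.0 74.0 [31 14 11]
a9 238 230 -54.0 158.0 67.0 [32 12  9]
a9 238 233 78.0 526.0 -237.0 [45 23 12]
a9 238 236 -32.0 223.0 1.0 [133 100  67]
a9 238 239 -37.0 214.0 2.0 [93 70 47]
a9 238 242 -40.0 205.0 2.0 [75 57 38]
a9 238 245 -44.0 197.0 3.0 [73 56 38]
a9 238 248 -48.0 188.0 3.0 [73 54 36]
a9 238 251 -51.0 183.0 1.0 [73 55 37]
a9 242 218 -71.0 88.0 142.0 [33 13 12]
a9 242 221 -45.0 159.0 81.0 [31 13 11]
a9 242 224 -45.0 160.0 75.0 [33 14 11]
a9 242 227 -47.0 158.0 70.0 [33 13  9]
a9 242 230 -47.0 160.0 62.0 [29 11  9]
a9 242 233 -23.0 226.0 2.0 [115  86  55]
a9 242 236 -26.0 220.0 0.0 [134 102  68]
a9 242 239 -30.0 212.0 0.0 [137 105  70]
a9 242 242 -33.0 204.0 0.0 [135 103  68]
a9 242 245 -38.0 194.0 2.0 [72 55 37]
a9 242 248 -40.0 189.0 -1.0 [72 55 35]
a9 242 251 -44.0 180.0 0.0 [74 56 39]
a9 246 218 -37.0 160.0 84.0 [33 14 13]
a9 246 221 -37.0 160.0 78.0 [31 12 11]
a9 246 224 -39.0 157.0 74.0 [33 15 12]
a9 246 227 -39.0 159.0 67.0 [32 14 12]
a9 2
[... 1020 characters left out ...]
8 252 236 -51.0 107.0 86.0 [33 14 12]
a8 252 239 -51.0 108.0 79.0 [34 16 14]
a8 252 242 -46.0 122.0 62.0 [55 10  8]
a8 252 245 -46.0 124.0 54.0 [72  4  4]
a8 252 248 -47.0 124.0 47.0 [70  5  2]
a8 252 251 -47.0 126.0 40.0 [51 50 51]
a8 255 218 -74.0 29.0 180.0 [33 14 11]
a8 255 221 -72.0 36.0 169.0 [32 13 11]
a8 255 224 -73.0 35.0 165.0 [30 14 14]
a8 255 227 -73.0 35.0 159.0 [33 12 10]
a8 255 230 -74.0 35.0 155.0 [30 11  8]
a8 255 233 -46.0 106.0 91.0 [30 12 10]
a8 255 236 -46.0 106.0 85.0 [31 14 11]
a8 255 239 -46.0 108.0 78.0 [31 14 12]
a8 255 242 -41.0 121.0 60.0 [69  6  5]
a8 255 245 -42.0 120.0 55.0 [69  4  4]
a8 255 248 -42.0 122.0 47.0 [64 17 18]
a8 255 251 -42.0 124.0 38.0 [50 51 51]
```

The finger bottom reads about 60 mm at TCP 46. So the closed tips sit roughly 14 mm higher than stated, and they passed over the 70 mm knob. I'll go lower and sweep again.

Emit:
apply_moves([
  {"gripper": 0,"delta_pos": [1,0,0],"dr": [0,0,0]},
  {"gripper": 0,"delta_pos": [0,-0.6,0],"dr": [0,0,0]},
  {"gripper": 0,"delta_pos": [0,-0.6,-0.1],"dr": [0,0,0]},
  {"gripper": 0,"delta_pos": [0,-0.6,0],"dr": [0,0,0]},
  {"gripper": 0,"delta_pos": [0,-0.6,-0.1],"dr": [0,0,0]},
])

```text
t: 12.27
ee_pos: [632.8, 48.3, 36.7]
orientation: [0.8, 1.418, -0.799]
ft_force: [1.0, 3.3, 0.0]
width: 0.1
```

Emit:
apply_moves([
  {"gripper": 0,"delta_pos": [0,-0.5,-0.2],"dr": [0,0,0]},
  {"gripper": 0,"delta_pos": [0,-0.5,-0.2],"dr": [0,0,0]},
  {"gripper": 0,"delta_pos": [0,-0.5,-0.1],"dr": [0,0,0]},
  {"gripper": 0,"delta_pos": [0,-0.5,-0.1],"dr": [0,0,0]},
  {"gripper": 0,"delta_pos": [0,-0.5,-0.1],"dr": [0,0,0]},
])

```text
t: 12.68
ee_pos: [607.7, 41.3, 36.6]
orientation: [0.799, 1.419, -0.799]
ft_force: [0.5, 2.5, 1.1]
width: 0.9
```

```bash
cat >> look.py <<'E'
m=(cv2.inRange(hsv,(0,200,40),(8,255,255))>0)&(by>20)&(by<170)&(bx>-120)&(bx<20)&(z>42)&(z<74); print("knob side",pc(m,bx),pc(m,by),pc(m,z),m.sum())
E
python3 look.py b1 side
```

```text
12.7333 tcp bench -53.26034494605403 118.5192189699518 36.41376573739811 F 0.09439259796348821 [-0.26122517 -0.26855727  0.40514643]
stripe [22.  38.7 56.7] [-7.1 -3.   1.4] 78
knob [-44.5 -44.5 -44.5] [98.1 98.1 98.1] 1
knob side [-61.2 -54.7 -46.4] [ 91.3  95.2 106.3] [48.8 65.8 72.9] 153
```

Emit:
apply_moves([
  {"gripper": 0,"delta_pos": [0,-0.5,0],"dr": [0,0,0]},
  {"gripper": 0,"delta_pos": [0,-0.5,0.1],"dr": [0,0,0]},
  {"gripper": 0,"delta_pos": [0,-0.5,0.1],"dr": [0,0,0]},
  {"gripper": 0,"delta_pos": [0,-0.5,0.1],"dr": [0,0,0]},
  {"gripper": 0,"delta_pos": [0,-0.5,0.2],"dr": [0,0,0]},
])

```text
t: 13.15
ee_pos: [588.8, 23.8, 36.4]
orientation: [0.799, 1.419, -0.799]
ft_force: [1.3, 0.3, 1.0]
width: 0.4
```

Emit:
apply_moves([
  {"gripper": 0,"delta_pos": [0,-0.5,0.2],"dr": [0,0,0]},
  {"gripper": 0,"delta_pos": [0,-0.5,0.3],"dr": [0,0,0]},
  {"gripper": 0,"delta_pos": [0,-0.5,0.3],"dr": [0,0,0]},
  {"gripper": 0,"delta_pos": [0,-0.5,0.4],"dr": [0,0,0]},
  {"gripper": 0,"delta_pos": [0,-0.3,0.3],"dr": [0,0,0]},
])

```text
t: 13.57
ee_pos: [577.0, -1.4, 36.5]
orientation: [0.799, 1.419, -0.8]
ft_force: [0.8, 1.5, -0.2]
width: 0.3
```

```bash
python3 look.py b2 side
```

```text
13.6167 tcp bench -31.990181564982265 71.05408281686096 36.434222599317 F 0.526094967115271 [-0.01772812 -0.62579025  0.08037511]
stripe [23.2 39.4 55.9] [-6.5 -2.9  2.3] 76
knob None None 0
knob side [-43.4 -37.4 -28.4] [43.3 46.8 57.5] [48.6 65.  72.5] 150
```

View pics/b2.png

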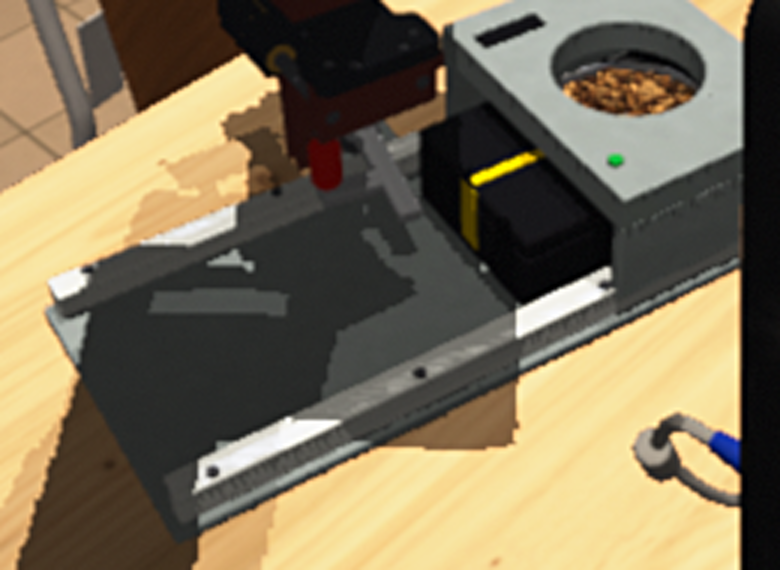

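The lever arm (crop ~390,175) is nearly across the track. I'll finish against the stop slowly.

Emit:
apply_moves([
  {"gripper": 0,"delta_pos": [0,-0.2,0.2],"dr": [0,0,0]},
  {"gripper": 0,"delta_pos": [0,-0.2,0.2],"dr": [0,0,0]},
  {"gripper": 0,"delta_pos": [0,-0.1,0.1],"dr": [0,0,0]},
  {"gripper": 0,"delta_pos": [0,-0.1,0.1],"dr": [0,0,0]},
  {"gripper": 0,"delta_pos": [0,0,0],"dr": [0,0,0]},
])

```text
t: 14.03
ee_pos: [575.6, -9.0, 36.5]
orientation: [0.799, 1.419, -0.799]
ft_force: [-0.1, -0.6, -0.9]
width: 0.4
```

```bash
python3 look.py b3 side
```

```text
14.0833 tcp bench -26.70887831888882 66.10765189563614 36.487194212379656 F -0.8588316678146208 [0.08861421 1.05772039 1.28372505]
stripe [31.  43.5 56. ] [-6.8 -3.1  2.2] 59
knob None None 0
knob side [-37.2 -31.6 -21.4] [37.7 41.5 52.6] [48.5 64.7 72.9] 160
```

Emit:
apply_moves([
  {"gripper": 0,"delta_pos": [0,-0.1,0.1],"dr": [0,0,0]},
  {"gripper": 0,"delta_pos": [0,-0.1,0.1],"dr": [0,0,0]},
  {"gripper": 0,"delta_pos": [0,-0.1,0.1],"dr": [0,0,0]},
  {"gripper": 0,"delta_pos": [0,0,0],"dr": [0,0,0]},
  {"gripper": 0,"delta_pos": [0,0,0],"dr": [0,0,0]},
])

```text
t: 14.5
ee_pos: [575.6, -11.9, 36.7]
orientation: [0.801, 1.417, -0.797]
ft_force: [3.6, 7.3, -0.5]
width: 0.7
```

```bash
python3 look.py b4 side
```

```text
14.55 tcp bench -24.14272424660544 64.64945340312198 36.69672679332808 F -4.023959355699829 [ 3.64192617  6.91000987 -1.44168772]
stripe [32.4 44.7 57.4] [-6.5 -3.2  1. ] 53
knob None None 0
knob side [-35.4 -29.6 -21.2] [36.6 40.  50.7] [48.3 64.6 72.6] 153
```

Emit:
apply_moves([
  {"gripper": 0,"delta_pos": [0,0.3,0],"dr": [0,0,0]},
  {"gripper": 0,"delta_pos": [0,0.7,0],"dr": [0,0,0]},
  {"gripper": 0,"delta_pos": [-0.5,1,0],"dr": [0,0,0]},
  {"gripper": 0,"delta_pos": [-3,1,0],"dr": [0,0,0]},
  {"gripper": 0,"delta_pos": [-3,0,0],"dr": [0,0,0]},
])

```text
t: 14.97
ee_pos: [600.9, 3.5, 101.4]
orientation: [0.798, 1.421, -0.8]
ft_force: [0.9, 0.5, -0.4]
width: 0.2
```

Emit:
apply_moves([
  {"gripper": 0,"delta_pos": [-3,0,0],"dr": [0,0,0]},
  {"gripper": 0,"delta_pos": [-3,0,-2],"dr": [0,0,0]},
  {"gripper": 0,"delta_pos": [-2,1,-3],"dr": [0,0,0]},
  {"gripper": 0,"delta_pos": [0,2,-3],"dr": [0,0,0]},
  {"gripper": 0,"delta_pos": [0,2,-3],"dr": [0,0,0]},
])

```text
t: 15.38
ee_pos: [587.0, 123.9, 184.2]
orientation: [0.802, 1.415, -0.798]
ft_force: [0.6, 0.6, -0.6]
width: 0.2
```

Emit:
apply_moves([
  {"gripper": 0,"delta_pos": [0,2,-2],"dr": [0,0,0]},
  {"gripper": 0,"delta_pos": [0,2,-2],"dr": [0,0,0]},
  {"gripper": 0,"delta_pos": [0,0,0],"dr": [0,0,0]},
  {"gripper": 0,"delta_pos": [0,0,0],"dr": [0,0,0]},
  {"gripper": 0,"delta_pos": [0,0,0],"dr": [0,0,0]},
])

```text
t: 15.8
ee_pos: [599.1, 177.3, 181.4]
orientation: [0.798, 1.419, -0.799]
ft_force: [-0.2, 0.2, -0.0]
width: 0.6
```

```bash
python3 look.py b5 side;python3 look.py b5t top
```

```text
15.85 tcp bench -173.37568466735115 182.47827867710646 181.42055126310237 F 0.9499250559438388 [ 0.09912707 -1.05051684  0.86107515]
stripe [21.4 39.1 56.2] [-6.7 -3.1  1.9] 77
knob [-35.4 -27.8 -19.4] [37.4 43.1 53. ] 80
knob side [-34.8 -28.6 -19.8] [36.9 40.3 51.2] [48.6 66.5 72.4] 146
15.9 tcp bench -173.1249063784175 182.35311095805116 181.435269680717 F 1.273719539352647 [ 0.01780977 -1.47831007  0.05016278]
stripe [23.2 39.  54.7] [-4.3 -1.2  2. ] 64
knob [-33.3 -26.1 -19.4] [39.3 46.9 54.1] 63
knob side [-23.9 -23.9 -23.9] [52.2 52.2 52.2] [69.8 69.8 69.8] 1
```

View pics/b5.png

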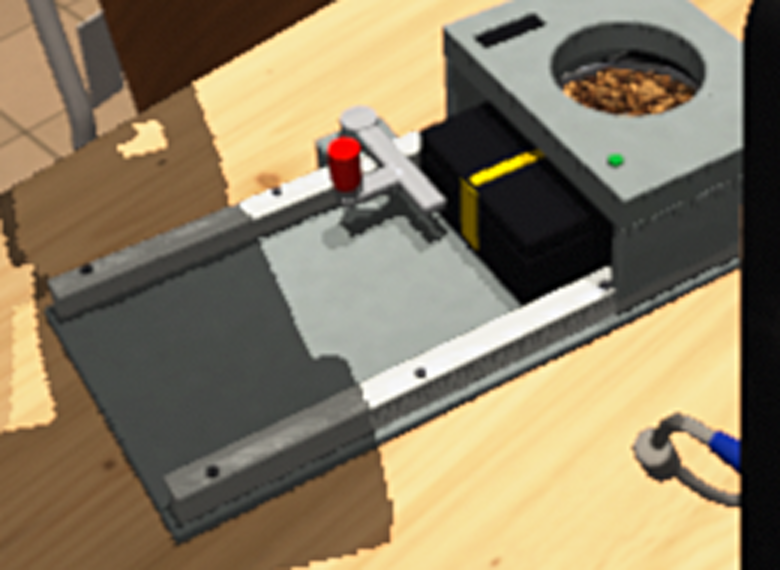

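The knob measures (-26, 47) mm from the top camera, against (-27, 47) expected when closed. The carriage rear is at about 21–23 mm with the malt under the port, and the arm is clear.

```bash
python3 -c "
from workcell import ctrl
print(ctrl.close_job())"
```

```text
the job is handed in; nothing more can be done
None
```

The carriage is home against the end stop with the lever closed behind it. I handed the job in at about 16 s, and no verdict was reported.

- **Push:** I pushed the carriage on its centre line with the fingers shut, at about 5–8 N. At the stop the force rose to about 17 N, well under the 60 N limit. I then backed off and swung the lever by its knob until it met its stop at about 8 N.
- **Carriage check:** the last pictures put its rear face at x ≈ 21–23 mm. The nominal home position is 20 mm, so this agrees within the roughly 2 mm calibration error.
- **Lever check:** the top camera puts the knob at (-26, 47) mm, against (-27, 47) expected when closed. The side camera reads (-28, 43), about 4 mm off in y.
- **Arm:** it stands clear, touching nothing.

**What went wrong:** my first lever sweep passed over the knob without moving it. The depth images showed the shut fingertips about 14 mm above the TCP, not 8 mm ahead of it as stated. I went lower and the second sweep worked. For the same reason, the carriage push landed high on the rear face, at a height of about 55 mm instead of 38 mm.

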